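# Turn a shaft flat-up in the drilling jig and hold it down

### The arm

A 6-joint arm with a two-finger parallel gripper is mounted at the origin on a cart in front of the work surface, level with it; the furniture and walls round the work are solid. World frame = base frame: x ahead of the robot, y to its left, z up, the work surface at z = 0. Lengths are in m, angles in rad, forces in N, time in s.
With the tool pointing down it reaches from about 0.3 to 0.875 m from the base axis. Payload 6.4 kg.
Tool frame: the origin (TCP) lies on the mounting face of the last link; the fingertips stand robot.tip_extent ahead of it and the grasp point (between the pads) lies 147 mm ahead of it (robot.tip_extent is the distance from the TCP to the fingertips, in m); z points along the fingers, y is the line along which they close (so a half turn about z gives the same grasp; the last joint's range is limited). The gripper opens to 88 mm and grips with 3 to 60 N. Pads are 18 mm wide; open, the fingers measure 123 mm over their backs; the gripper's body (75 mm by 187 mm) begins 45 mm behind the grasp point.
Start: joints at [-1.532, 0.181, 1.607, -0, 1.354, -0.206], TCP at [0.139, -0.558, 0.405] pointing down, gripper open.
Joint ranges: [-2.99, 2.99], [-0.89, 2.07], [0.3, 2.58], [-1.14, 4.28], [0, 2.63], [-3.12, 3.12]. Speed limits (rad/s): [2.57, 2.57, 3.01, 3.14, 3.14, 3.14].

### API

Orientations are given as a unit quaternion [x, y, z, w].
In Python, from workcell import robot gives the robot as it stands.
- The arm moves only by the shell command python3 -m jog 'ROWS' [OPENING]. ROWS is JSON, a list of rows, each a list of 4 numbers: the shift along the tool's x, y, z in units of 60 mm (1.0 is 60 mm), then the turn about the tool's z in units of 8 degrees (1.0 is 8 degrees). A call has 1 to 5 rows; each row is the pose to reach, as a shift and turn from the pose commanded when the call began, along the tool's axes at that moment; what a row does not reach only later rows make up. A row lasts 1/8 s, in which the tool goes at most 62.5 mm and 10.7 degrees, less where a joint would pass 70% of its speed; a pose out of reach is approached as far as the arm can. A call with a gripper value outside its range is refused whole. OPENING is the opening, from 0 (shut) to 1 (fully open), set as the call begins (- or left out, the last holds). The fingers move at their own pace and stop on an object; the grip force is fixed at half the most. Time passes only in rows, so rows that repeat a pose let the fingers close. It gives the time, the measured TCP pose, the force, the opening and the grip force at its end, in the units of the state.
- robot.get_obs(): the state, without advancing time (a new reading comes with each control period).
- robot.get_image(name): name is "scene" or "top" or "wrist"; returns a dict with "pixels" (420x560x3 uint8, red, green, blue), "mtx" (3x3 intrinsics, pixels), "dist" ([k1, k2, p1, p2, k3] as OpenCV has them; the pictures are not rectified), "pose" (4x4, takes a point from camera to world coordinates). Camera axes: x right, y up, looking along -z (the intrinsics and any distortion apply to the point x, -y, -z); pixel columns grow to the right and rows downward; lengths in m; the calibration is good to about 2 mm. A picture is of the moment at which its call begins. There is no depth.
- robot.sign_off(): hands the job in; it is judged then, once.
The state is a dict: "t": time; "joints": joint angles; "qvel": joint speeds; "joint_torque": joint torques, N m; "position": TCP position; "tool_rot": TCP orientation; "force": force on the tool from outside, world axes, zero at the start; "wrist_torque": the same for the moment, N m; "gripper_width": finger opening in m; "grip_force": force on a finger pad.
Only numpy, scipy, OpenCV 4.12 (cv2) and the standard library are available. Lean on these libraries where they do the work, as an engineer would, in place of code of your own. Each camera call takes 0.05 s, during which the arm holds its last target. There are 200 camera calls.

### The job

Make the black shaft ready for cross-drilling: roll it forward along the two rails of the jig, keeping it on the rails, until the bright flat milled on it faces straight up under the brass foot. Then press the red knob of the spring-loaded hold-down down until the foot sits on the flat and its spring is pushed in about 6 mm, half of its travel (the arm is then about level); never drive the spring to the end of its travel. Keep it held steadily like that for at least four seconds and finish while still holding it down, since the hold-down springs up when let go; leave the spanner, the screwdriver and the red bottle beside the jig alone.

Things in the scene. Friction and masses are not known exactly. Their poses are not given: they have to be found in the camera images.
- jig: Fixed drilling jig. Origin on the bench, z up, x along the rails away from the robot, y left. Plate x -100..150, y -120..120, top z 16 mm. Two rails along x at y -60 and +92 mm, 12 mm wide, x -78..78, tops z 24 mm, with 12 mm high, 8 mm thick stop pins at x -71 and 71. A blue clevis (z up to 102) carries the hold-down arm: hinge axis along y at x 115, y 60, z 85 mm.
- holddown (a joint): Angle (rad) of the hold-down arm, a 14 mm steel bar in the jig's plane y = 60 mm, from the clevis towards the robot: 0 = raised 0.42 rad by its return spring, where it rests and returns to when let go; 0.42 = level; 0.52 = lower stop. Pressing: about 0.5 N on the knob to start, 2 N at level, about 6 N with the foot on the flat.
- knob (a point): Centre of the red ball knob, 32 mm diameter, at the robot-side end of the hold-down arm, 235 mm from the hinge axis. Arm level: at jig x -120, y 60, z 85 mm (ball top z 101 mm). Arm raised: about jig x -100, z 181 mm. Press it from above or grip it.
- foot (a joint): How far (m) the brass foot is pushed up into the arm against its spring (1500 N/m, 1.5 N preload): 0 = fully out, 0.012 = end of travel, 0.006 wanted. The black nut on the foot's stem stands off the arm's top by as much. Foot on the upturned flat and arm level: 0.006. 1 mm of foot travel is about 2.5 mm at the knob.
- foot_face (a point): Centre of the underside of the brass foot, a block 50 mm along the arm, 20 mm wide. Axes: x along the arm away from the robot, z up out of the foot. 95 mm from the hinge axis along the arm and, fully out, 43.5 mm below the arm's centre line; arm level: at jig x 20, y 60 mm.
- shaft: Black round shaft, 28 mm diameter, 200 mm long, 0.36-0.59 kg, across both rails. Origin at its centre, 38 mm above the bench; y axis along it (to the left), z axis squarely out of the bright flat. At first z points at the robot and 20 degrees down, so it must roll about 110 degrees (27 mm) forward to bring the flat up; the foot reaches it there. It stays where it is rolled.
- flat (a point): Centre of the bright milled flat on the shaft: 36 mm long along the shaft, 20.6 mm wide, 4.5 mm deep (9.5 mm from the shaft's axis), at y = 60 mm of the shaft.
- spanner_13: Loose bystander: steel spanner, 178 mm, lying to the left of the jig.
- screwdriver_red: Loose bystander: red-handled screwdriver, 212 mm, lying to the left of the jig.
- threadlock: Loose bystander: small red bottle with a black cap, 71 mm tall, standing at the left behind the jig.
Not all that is in view belongs to the job. Of the things shaped like the shaft, the black one is meant.

How it is judged:
On the way, in this order (a step that is already met when the one before it is completed fails the run):
1. the shaft lies on the rails under the foot with its flat facing up (within 15 degrees) (angle between shaft's own z axis and vertical below 0.26 rad and height (world z) of shaft below 0.042 m and x of flat in the frame of jig between -0.007 and 0.047 m), for 0.2 s.
2. the hold-down is held for four seconds with the foot on the flat and pushed in 3 to 9 mm (value of joint foot between 0.003 and 0.009 m and angle between shaft's own z axis and vertical below 0.12 rad and z of flat in the frame of foot_face between -0.003 and 0.003 m), for 4 s.
At the end, for the whole second after the job is handed in: The robot is still holding the hold-down by its fingers: the foot's spring is pushed in 3 to 9 mm (6 wanted), the foot's face lies on the flat (within 3 mm, flat centre within 27 mm of the foot's centre), the flat faces up within 7 degrees, and the shaft lies still on both rails (all of step 2 and linear speed of shaft below 0.02 m/s and x of flat in the frame of foot_face between -0.027 and 0.027 m and height (world z) of shaft between 0.034 and 0.042 m and contact force between the fingers and jig above 1 N); the arm keeps its last pose, push and grip.
It fails at once if the shaft is lifted off the rails (height (world z) of shaft above 0.058 m).
It fails at once if the foot's spring is driven to the end of its travel (value of joint foot above 0.0116 m).
It fails at once if the spanner, the screwdriver or the red bottle beside the jig is moved by more than 3 cm (distance of any of spanner_13, screwdriver_red, threadlock from where it was at the start of the episode above 0.03 m).
It also fails if it takes over 54 s, if anything falls off the work surface, if the arm or the gripper's body presses on something with over 40 N, if the wrist force passes 120 N, or if a joint passes its speed limit or range.

## Working session

There is one attempt and no reset: what is moved stays moved. The work goes in short steps, Python scripts to look and compute and a shell command to move; the robot and the scene stay as the last step left them, time stands still between calls to the robot, and variables do not carry over. Pictures are saved under pics/ and viewed, at most 13 in all, crops included, and the job is handed in when it is done.

```bash
mkdir -p pics; python3 - <<'E'
from workcell import robot
import cv2,pickle,numpy as np
o=robot.get_obs(); print(o, robot.tip_extent)
ims={n:robot.get_image(n) for n in("scene","top")}
pickle.dump(ims,open('ims.pkl','wb'))
for n in ims: cv2.imwrite(f'pics/{n}0.png',ims[n]["pixels"][:,:,::-1]); print(n,ims[n]["mtx"],ims[n]["dist"],ims[n]["pose"])
E
```

```text
{'t': 0.0, 'joints': array([-1.53226727e+00,  1.81544067e-01,  1.60798957e+00, -2.21368119e-05,
        1.35378228e+00, -2.06325226e-01]), 'qvel': array([-0.00032904,  0.00029008, -0.00033061,  0.00138814, -0.00013553,
       -0.00128913]), 'joint_torque': array([ 1.11003234e-05, -4.33879030e+01, -3.41842353e+01,  7.00672204e-02,
        3.86763434e-02, -1.48214681e-04]), 'position': array([ 0.1393787 , -0.55759803,  0.40381709]), 'tool_rot': array([ 9.92514493e-01,  1.22123867e-01,  6.14357909e-05, -8.59507102e-04]), 'force': array([-1.25871285,  0.1133144 ,  0.56781129]), 'wrist_torque': array([-0.01035514, -0.09384455,  0.01914489]), 'grip_force': 0.0, 'gripper_width': 0.08783621566602615} 0.166
scene [[480.22225459   0.         280.68796358]
 [  0.         480.22225459 211.86031512]
 [  0.           0.           1.        ]] [-0.06929597  0.          0.          0.          0.        ] [[ 0.71788859  0.40637476 -0.56523936 -0.05296271]
 [-0.69608624  0.43067569 -0.57444095 -0.9403756 ]
 [ 0.00999655  0.80583994  0.59204904  0.82080732]
 [ 0.          0.          0.          1.        ]]
top [[522.01180257   0.         270.76954204]
 [  0.         522.01180257 216.23257954]
 [  0.           0.           1.        ]] [-0.09222329  0.          0.          0.          0.        ] [[-0.01553508  0.99450101 -0.10356838  0.48402787]
 [-0.9993284  -0.01200498  0.03462136 -0.25928276]
 [ 0.03318765  0.10403667  0.99401959  1.22885358]
 [ 0.          0.          0.          1.        ]]
```

View pics/scene0.png

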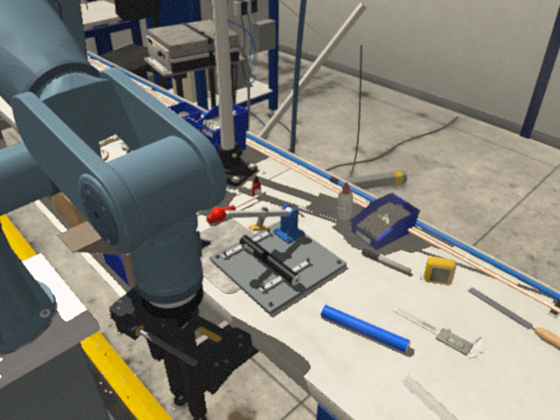

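View pics/top0.png

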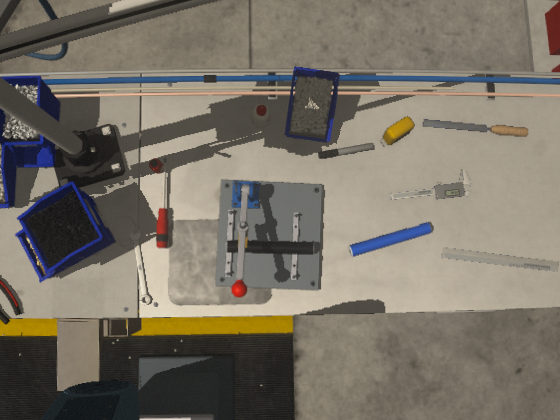

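The top view shows the jig plate at about (220–322, 180–290), the red knob at (239,289), and three shaft-like things. These are the black bar on the rails (272,247), a blue tube (390,239) and a grey marker/tool (347,150). The black bar across the rails is the one meant. Next I'll take an enlarged crop and fit the measurements.

```bash
cat > h.py <<'E'
import cv2,numpy as np
def ray(im,uv):
    p=cv2.undistortPoints(np.array(uv,float).reshape(-1,1,2),im["mtx"],im["dist"])[:,0]
    d=np.c_[p[:,0],-p[:,1],-np.ones(len(p))]@im["pose"][:3,:3].T
    return im["pose"][:3,3],d
def onz(im,uv,z):
    c,d=ray(im,uv); return c+d*((z-c[2])/d[:,2])[:,None]
def proj(im,P):
    P=np.atleast_2d(P); q=(P-im["pose"][:3,3])@im["pose"][:3,:3]; q=q*[1,-1,-1]
    return cv2.projectPoints(q,np.zeros(3),np.zeros(3),im["mtx"],im["dist"])[0][:,0]
def tri(a,ua,b,ub):
    c1,d1=ray(a,ua);c2,d2=ray(b,ub);d1=d1[0];d2=d2[0]
    s=np.linalg.lstsq(np.c_[d1,-d2],c2-c1,rcond=None)[0]
    p,q=c1+s[0]*d1,c2+s[1]*d2; return (p+q)/2,np.linalg.norm(p-q)
def redknob(im,box):
    x0,y0,x1,y1=box; h=cv2.cvtColor(im["pixels"],cv2.COLOR_RGB2HSV)
    m=(((h[...,0]<8)|(h[...,0]>172))&(h[...,1]>150)&(h[...,2]>70)).astype(np.uint8)
    k=np.zeros_like(m);k[y0:y1,x0:x1]=m[y0:y1,x0:x1]
    c=max(cv2.findContours(k,0,2)[0],key=cv2.contourArea);return cv2.minEnclosingCircle(c)
E
python3 - <<'E'
import pickle;from h import *
ims=pickle.load(open('ims.pkl','rb'));t=ims["top"];s=ims["scene"]
g=t["pixels"].astype(int)
hsv=cv2.cvtColor(t["pixels"],cv2.COLOR_RGB2HSV)
for p in[(300,270),(285,230),(230,190),(205,240),(300,247)]:print(p,t["pixels"][p[1],p[0]],hsv[p[1],p[0]])
a=redknob(t,(225,275,255,305)); b=redknob(s,(200,200,232,228)); print(a,b,tri(t,[a[0]],s,[b[0]]))
c1=cv2.resize(t["pixels"][170:300,205:335],None,fx=6,fy=6,interpolation=2)[:600]
c1=cv2.resize(t["pixels"][172:302,208:334],None,fx=4.5,fy=4.5,interpolation=2)
cv2.imwrite('pics/topcrop.png',c1[:,:,::-1])
c2=cv2.resize(s["pixels"][185:320,195:355],None,fx=4.4,fy=4.4,interpolation=2)
cv2.imwrite('pics/scenecrop.png',c2[:,:,::-1])
E
```

```text
(300, 270) [117 116 111] [ 25  13 117]
(285, 230) [114 115 112] [ 40   7 115]
(230, 190) [116 114 110] [ 20  13 116]
(205, 240) [154 146 131] [ 20  38 154]
(300, 247) [47 47 46] [30  5 47]
((238.5, 288.0), 8.381627082824707) ((219.5, 213.5), 13.729630470275879) (array([ 0.45171584, -0.23032537,  0.18222071]), np.float64(0.0033583200425360196))
```

View pics/topcrop.png

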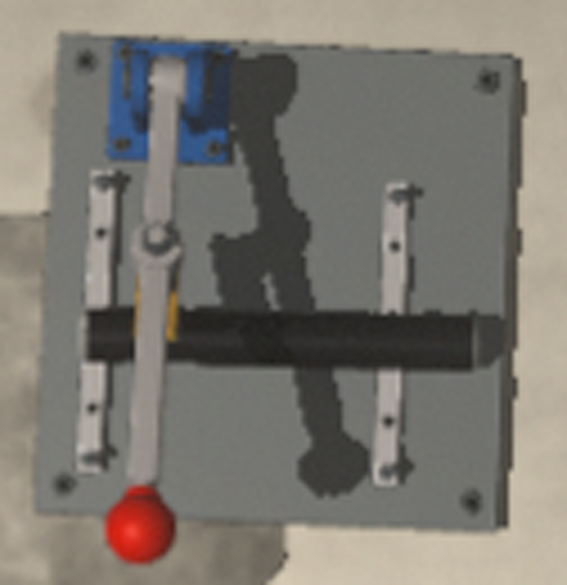

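View pics/scenecrop.png

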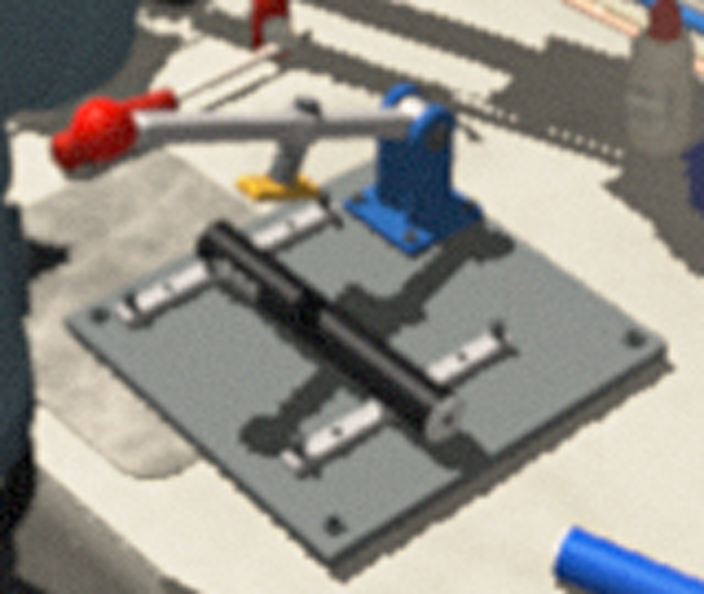

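The crops confirm the black shaft across the two rails. In the top crop its ends are at about (88,334) and (475,343), and the flat faces the robot. The plate corners are at (61,33), (515,57), (498,528) and (36,514). Next is fitting the jig pose.

```bash
python3 - <<'E'
import pickle;from h import *
ims=pickle.load(open('ims.pkl','rb'));t=ims["top"];s=ims["scene"]
f=lambda L:np.array(L,float)/4.5+[208,172]-0.4
W=onz(t,f([(61,33),(515,57),(498,528),(36,514)]),.016)
J=np.array([[.15,.12],[.15,-.12],[-.1,-.12],[-.1,.12]])
mj=J.mean(0);mw=W[:,:2].mean(0)
U,S,V=np.linalg.svd((J-mj).T@(W[:,:2]-mw));R=(U@V).T
T=mw-R@mj;th=np.arctan2(R[1,0],R[0,0]);print("jig",T,np.degrees(th));print((J@R.T+T-W[:,:2])*1000)
# scene check
f2=lambda L:np.array(L,float)/4.4+[195,185]-0.4
W2=onz(s,f2([(66,322),(333,562),(667,345)]),.016);print(((W2[:,:2]-T)@R)*1000)
to=lambda P:((P[:,:2]-T)@R)*1000
print("shaft top view edges/mid",to(onz(t,f([(88,310),(88,357),(475,318),(475,368)]),.038)),to(onz(t,f([(88,333.5),(475,343)]),.038)))
print("rails",to(onz(t,f([(104,170),(90,472),(398,183),(386,486)]),.024)))
k=onz(t,[[238.5,288]],.181);print("knob",k,to(k))
np.save('jig.npy',[*T,th])
E
```

```text
jig [ 0.54388232 -0.29632787] -3.274287455663876
[[ 0.54240505  1.12633048]
 [ 1.90401936 -0.75995474]
 [-2.55735111 -1.44073827]
 [ 0.11092669  1.07436252]]
[[ -99.83237503  114.06034042]
 [ -99.18263002 -122.24626514]
 [ 147.64634471 -120.44320164]]
shaft top view edges/mid [[   4.34256874   96.30291486]
 [ -19.41782291   95.12780451]
 [   8.82655004 -100.32016541]
 [ -16.58708796 -101.18530133]] [[  -7.54807471   95.7139212 ]
 [  -3.89215818 -100.75211391]]
rails [[ 77.64353338  92.41905397]
 [-77.36284242  91.97343522]
 [ 77.78329648 -59.58977444]
 [-78.19163307 -59.22042625]]
knob [[ 0.4503401  -0.22927131  0.181     ]] [[-97.21951356  61.60433725]]
```

```bash
cat > go.py <<'E'
# usage: go.py jx jy tipz yaw_of_tool_x_in_jig_deg  -> tool units needed
import sys,numpy as np;from scipy.spatial.transform import Rotation as Ro
from workcell import robot
jx,jy,tz,yaw=map(float,sys.argv[1:5]);x0,y0,th=np.load('jig.npy');o=robot.get_obs()
c,s=np.cos(th),np.sin(th);g=np.array([x0+c*jx/1e3-s*jy/1e3,y0+s*jx/1e3+c*jy/1e3,tz/1e3+robot.tip_extent])
M=Ro.from_quat(o["tool_rot"]).as_matrix();p=o["position"];cur=np.arctan2(M[1,0],M[0,0])
d=p[:2]-[x0,y0];print("t",o["t"],"jig xy",np.array([c*d[0]+s*d[1],-s*d[0]+c*d[1]])*1e3,"tip z",(p[2]-robot.tip_extent)*1e3,"yaw",np.degrees(cur-th),"F",o["force"],"w",o["gripper_width"],o["grip_force"])
turn=-(np.radians(yaw)+th-cur);turn=(turn+np.pi)%(2*np.pi)-np.pi
print("units",np.round(np.r_[M.T@(g-p)/.06,np.degrees(turn)/8],3))
E
python3 go.py -50 -8 238 90
python3 -m jog '[[1,-0.4,0,-1.3],[2,-0.8,0,-2.6],[3,-1.2,0,-3.9],[4,-1.6,0,-5.2],[4.8,-1.95,0,-6.5]]' 0
python3 go.py -50 -8 150 90
```

```text
t 0.1 jig xy [-388.93246031 -283.98356749] tip z 237.92686397440218 yaw 17.298421197219575 F [-0.81069273  0.1251174  -0.04510475] w 0.08824662597281291 0.0
units [ 6.761e+00 -2.712e+00  5.000e-03 -9.088e+00]
t: 0.72
position: [0.3918, -0.373, 0.4045]
tool_rot: [0.837, 0.547, 0.0, -0.0]
force: [0.8, -0.7, -0.0]
gripper_width: 0.0402
grip_force: 0.0
t 0.725 jig xy [-147.46399855  -85.24993523] tip z 238.47320920649997 yaw 69.64004167695992 F [ 0.79257012 -0.70017968 -0.04739586] w 0.04021227784666974 0.0
units [ 1.772  1.075  1.475 -2.545]
```

```bash
python3 -m jog '[[0.6,0.6,0,-1.2],[1.2,1.0,0,-2.4],[1.4,1.0,0,-2.5],[1.4,1.0,0,-2.5],[1.4,1.0,0,-2.5]]' 0 >/dev/null
python3 go.py -50 -8 100 90
```

```text
t 1.35 jig xy [-63.77915022 -30.2603314 ] tip z 238.6079766088806 yaw 89.16417082749777 F [-0.28519475  0.463112   -0.74076776] w 0.0004633601437385511 0.0
units [ 0.375  0.225  2.31  -0.104]
```

```bash
python3 -m jog '[[0.38,0.22,0,-0.1],[0.38,0.22,0.8,-0.1],[0.38,0.22,1.6,-0.1],[0.38,0.22,2.3,-0.1],[0.38,0.22,2.3,-0.1]]' 0 >/dev/null
python3 -m jog '[[0,0,0,0],[0,0,0,0]]' >/dev/null
python3 go.py -50 -8 27 90
python3 - <<'E'
from h import *;from workcell import robot
for n in("scene",):
    im=robot.get_image(n);cv2.imwrite('pics/s1.png',cv2.resize(im["pixels"][150:330,170:380],None,fx=3.3,fy=3.3,interpolation=2)[:,:,::-1])
E
```

```text
t 2.225 jig xy [-48.81590293  -7.82998407] tip z 103.243361236714 yaw 90.06031945024375 F [-0.18243334  0.11387155 -0.18303882] w 0.0007346881375573581 0.0
units [ 1.000e-03 -2.400e-02  1.271e+00  8.000e-03]
```

View pics/s1.png

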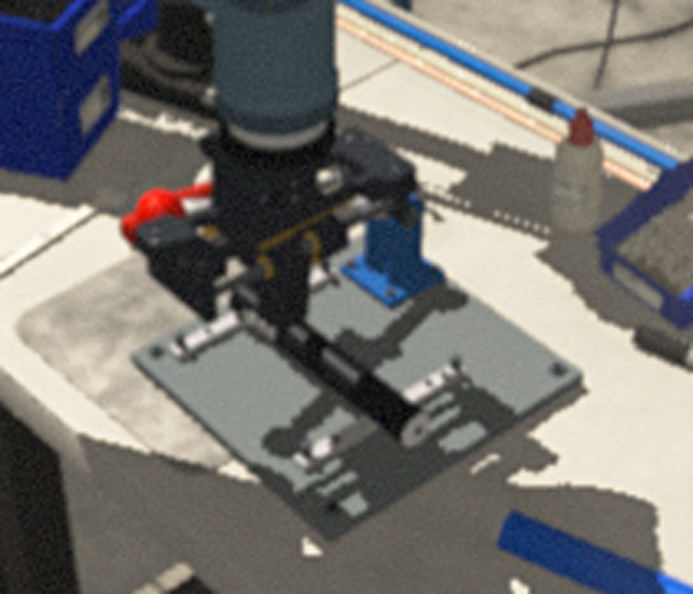

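The gripper is above and behind the shaft at crop (270,290), and the knob (155,210) is untouched. I'll lower it and then push forward.

```bash
python3 -m jog '[[0,0,0.4,0],[0,0,0.8,0],[0,0,1.2,0],[0,0,1.27,0],[0,0,1.27,0]]' 0 >/dev/null
python3 -m jog '[[0,0.07,0,0],[0,0.14,0,0],[0,0.2,0,0],[0,0.2,0,0],[0,0.2,0,0]]' 0
python3 go.py -11 -8 27 90
python3 - <<'E'
from h import *;from workcell import robot
im=robot.get_image("top");cv2.imwrite('pics/t1.png',cv2.resize(im["pixels"][172:302,208:334],None,fx=4.5,fy=4.5,interpolation=2)[:,:,::-1])
E
```

```text
t: 3.52
position: [0.5061, -0.3009, 0.1904]
tool_rot: [0.726, 0.687, -0.0, -0.0]
force: [-0.5, 0.5, 0.8]
gripper_width: 0.0002
grip_force: 0.0
t 3.525 jig xy [-37.45981789  -6.75790303] tip z 24.42634702924293 yaw 90.11079968238987 F [-0.5447787   0.5150383   0.75674228] w 0.00018182256732863768 0.0
units [-0.022  0.441 -0.043  0.014]
```

View pics/t1.png

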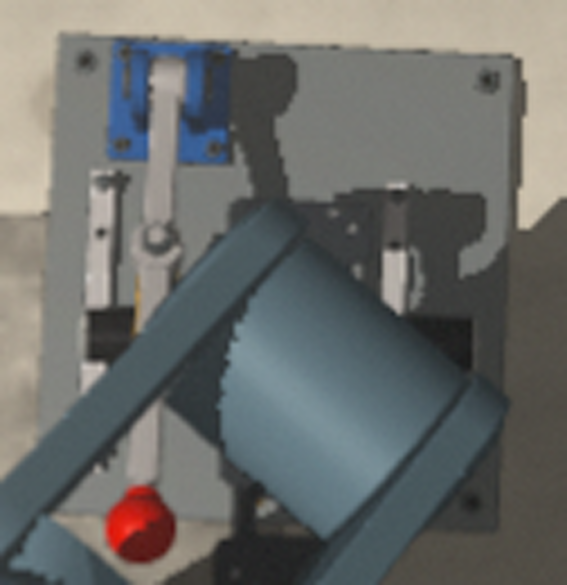

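Both shaft ends stay visible (left at crop (105,335), right at (455,340)), and the shaft hasn't moved yet. I'll push in small steps and track the left end.

```bash
cat > ends.py <<'E'
from h import *;from workcell import robot
x0,y0,th=np.load('jig.npy');c,s=np.cos(th),np.sin(th)
im=robot.get_image("top");cv2.imwrite('pics/last.png',im["pixels"][:,:,::-1]);g=im["pixels"].astype(float).mean(2)
for nm,cols in(("L",range(230,236)),("R",range(306,312))):
    out=[]
    for u in cols:
        col=g[205:262,u];m=col<(75 if nm=="L" else 50);i=np.where(m)[0]
        if len(i)<5: continue
        W=onz(im,[[u,205+i.min()-.5],[u,205+i.max()+.5]],.038)[:,:2]-[x0,y0]
        out.append(np.r_[W[:,0]*c+W[:,1]*s]*1e3)
    print(nm,np.round(out,1).tolist(),"mid",np.mean(out) if out else None)
E
python3 ends.py
python3 -m jog '[[0,0.05,0,0],[0,0.1,0,0],[0,0.15,0,0],[0,0.2,0,0],[0,0.2,0,0]]' 0 | grep force
python3 ends.py; python3 go.py -11 -8 27 90
```

```text
L [[45.8, -20.4], [4.7, -20.3], [7.1, -24.8], [73.7, -22.4], [76.1, -20.0], [73.9, -17.7]] mid 12.967535485504735
R [[9.9, -13.0], [10.0, -15.2], [10.1, -17.4], [10.2, -33.2], [10.3, -30.8], [10.4, -26.2]] mid -6.252462941948333
force: [0.8, -0.1, 0.5]
grip_force: 0.0
L [[45.8, -9.1], [16.1, -9.0], [18.5, -8.9], [73.7, -42.8], [76.1, -42.7], [73.9, -42.6]] mid 12.419261832928933
R [[21.3, 5.3], [21.4, 3.1], [21.5, 3.2], [21.6, 1.0], [21.7, -12.6], [21.8, -10.2]] mid 9.946411258310851
t 4.3 jig xy [-25.32861032  -6.78216737] tip z 24.479570653204608 yaw 90.10789736237676 F [0.24326645 0.45959834 0.49793908] w 0.0006913983287896627 0.0
units [-0.021  0.239 -0.042  0.013]
```

Both ends advanced 11.4 mm with no yaw, so I'll continue.

```bash

python3 -m jog '[[0,0.05,0,0],[0,0.1,0,0],[0,0.15,0,0],[0,0.2,0,0],[0,0.2,0,0]]' 0 | grep force
python3 ends.py; python3 go.py -11 -8 27 90
python3 - <<'E'
from h import *;from workcell import robot
im=robot.get_image("scene");a=im["pixels"][190:300,210:330];b=cv2.imread('pics/last.png')[200:270,215:320]
o=np.zeros((590,790,3),np.uint8);A=cv2.resize(a[:,:,::-1],None,fx=3.3,fy=3.3,interpolation=2);B=cv2.resize(b,None,fx=3.3,fy=3.3,interpolation=2)
o[:A.shape[0],:A.shape[1]]=A;o[:B.shape[0],400:400+B.shape[1]]=B;cv2.imwrite('pics/m2.png',o[:370])
E
```

```text
force: [-0.7, 0.1, 0.8]
grip_force: 0.0
L [[45.8, -43.1], [29.8, -43.0], [29.9, -42.9], [71.4, -36.0], [76.1, -33.6], [73.9, -31.3]] mid 8.07901558406121
R [[32.9, 21.4], [33.0, 19.2], [33.1, 17.1], [33.2, 3.4], [33.3, 10.4]] mid 23.71557611037141
t 4.975 jig xy [-13.31849058  -6.75596848] tip z 24.486135269719654 yaw 90.1079308600633 F [ 0.670122    0.77396794 -0.73815331] w 0.0002660360972256909 0.0
units [-0.021  0.039 -0.042  0.013]
```

View pics/m2.png

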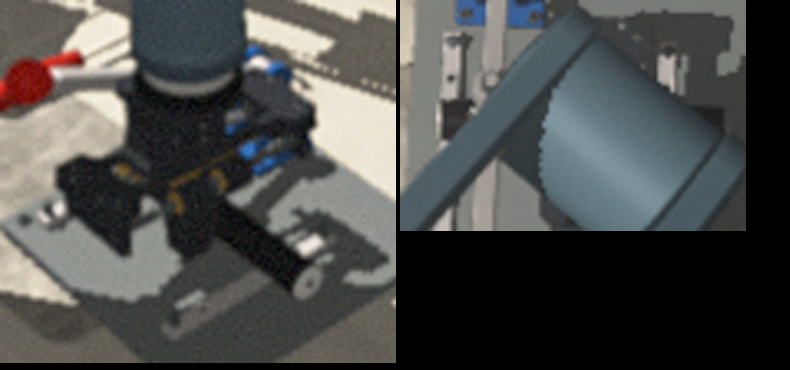

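Shaft has moved about 23.7 mm, with about 3 mm to go. I'll do that, then retreat up and check the flat.

```bash

python3 -m jog '[[0,0.03,0,0],[0,0.055,0,0],[0,0.055,0,0],[0,0.055,0,0]]' 0 | grep -E "force|t:"
python3 -m jog '[[0,-0.2,0,0],[0,-0.4,0,0],[0,-0.4,-0.8,0],[0,-0.4,-1.8,0],[0,-0.4,-2.8,0]]' 0 | grep -E "t:"
python3 -m jog '[[-0.8,-0.6,-0.6,0],[-1.6,-1.2,-1.2,0],[-2.4,-1.8,-1.2,0],[-3.2,-2.4,-1.2,0],[-3.2,-2.4,-1.2,0]]' 0 | grep -E "t:"
python3 ends.py; python3 go.py -97 62 215 0
python3 - <<'E'
from h import *;from workcell import robot
im=robot.get_image("scene");a=im["pixels"][190:300,205:330];b=cv2.imread('pics/last.png')[190:270,215:320]
o=np.zeros((600,800,3),np.uint8);A=cv2.resize(a[:,:,::-1],None,fx=3.6,fy=3.6,interpolation=2);B=cv2.resize(b,None,fx=3.3,fy=3.3,interpolation=2)
o[:A.shape[0],:A.shape[1]]=A;o[:B.shape[0],452:452+B.shape[1]]=B;cv2.imwrite('pics/m3.png',o[:400])
E
```

```text
t: 5.52
tool_rot: [0.726, 0.687, 0.0, 0.0]
force: [0.1, -0.2, -0.9]
grip_force: 0.0
t: 6.15
tool_rot: [0.727, 0.687, -0.0, -0.0]
t: 6.78
tool_rot: [0.728, 0.685, -0.0, -0.0]
L [[45.8, 4.6], [29.8, 4.7], [32.2, -42.9], [73.7, -6.5], [76.1, 2.7], [73.9, 2.8]] mid 24.74353386155892
R [[32.8, 7.6], [32.9, 7.7], [33.0, 7.8], [33.1, 7.9], [33.2, 8.0], [33.3, 8.1]] mid 20.45633136150254
t 6.825 jig xy [-180.42669331 -200.94282331] tip z 264.15045529050286 yaw 89.85041400578656 F [-0.35102645 -0.35421124  0.39343606] w 0.0006554205372683844 0.0
units [ 4.386  1.379  0.819 11.231]
```

View pics/m3.png

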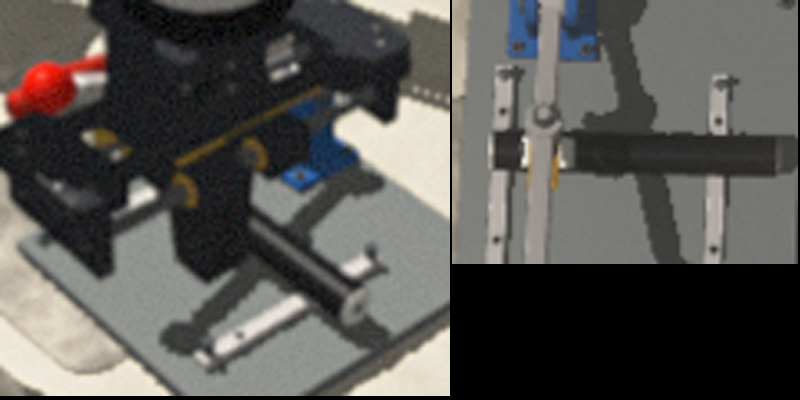

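The top crop shows the flat now facing up as bright patches at (525,150) and (567,152) either side of the arm. I'll measure its offset from the shaft axis.

```bash
python3 - <<'E'
from h import *
g=cv2.imread('pics/last.png',0)
for u in(236,237,238,239,248,249,250,251,254,262):print(u,g[226:250,u])
import pickle
g0=cv2.cvtColor(pickle.load(open('ims.pkl','rb'))["top"]["pixels"],cv2.COLOR_RGB2GRAY)
for u in(290,308):
  for G in(g0,g):
    p=G[225:265,u].astype(float);m=p<75;print(u,p[m.argmax()-2:m.argmax()+2],225+m.argmax(),225+len(m)-1-m[::-1].argmax())
E
```

```text
236 [124 123 110  61  55 127 182  98 102  99  96 137 204 193 141  64 104 125
 125 125 125 125 125 125]
237 [144 153 140 119 118 163 224 209 211 209 209 217 229 216 136  61 102 128
 128 123 121 120 125 128]
238 [149 155 150 143 134 151 177 182 179 178 178 177 177 163 133 123 131 140
 144 143 143 152 155 156]
239 [123 133 152 148 146 152 155 160 159 157 148 150 147 144 144 144 147 148
 149 150 151 153 154 156]
248 [ 98 113  99  80  53  67  98 105 117 123 135 134 165 220 196  73  92 124
 121 125 124 124 123 122]
249 [115 116 116 101  41  64 104 103 105 104 104 105 121 155 140  79  89 124
 122 122 125 123 123 124]
250 [122 120 122 108  42  59  94 103 105 105 105 105 104 104  95  65  90 123
 122 123 123 123 124 124]
251 [121 121 113  75  42  52  80  96  90  92  92  92  88  90  79  59  91 122
 123 122 123 123 124 123]
254 [ 83  95 109  58  45  39  38  37  40  41  44  39  38  37  38  46  82 123
 122 122 122 123 124 123]
262 [ 64  62  61  57  45  36  39  37  37  40  39  40  37  38  37  42  49  84
 122 121 122 122 121 121]
290 [111.  90.  40.  40.] 242 253
290 [117. 104.  41.  42.] 231 242
308 [111. 100.  50.  43.] 242 254
308 [117. 104.  53.  40.] 231 243
```

The flat is about 8° short of upright by two estimates: the offset on the shaft and the 25.2 mm travelled. I'll go back and nudge it about 1.8 mm further.

```bash

python3 -m jog '[[0.8,0.6,0,0],[1.6,1.2,0,0],[2.4,1.8,0,0],[3.2,2.3,0,0],[3.2,2.3,0,0]]' 0 | grep -E "t:"
python3 -m jog '[[0,0,0,0]]' 0 | grep -E "t:"
python3 go.py -35 -7 25 90
```

```text
t: 7.5
tool_rot: [0.724, 0.69, 0.001, -0.0]
t: 7.62
tool_rot: [0.726, 0.688, -0.0, -0.0]
t 7.625 jig xy [-39.90103777  -5.52202617] tip z 264.371925903937 yaw 90.24431290241152 F [ 0.32882967  0.32098051 -0.42676576] w 0.0005474022240528335 0.0
units [-0.025  0.083  3.989  0.031]
```

```bash

python3 -m jog '[[0,0,0.9,0],[0,0,1.8,0],[0,0,2.7,0],[0,0,3.5,0],[0,0,3.97,0]]' 0 | grep -E "t:"
python3 -m jog '[[0,0.1,0,0],[0,0.2,0,0],[0,0.3,0,0],[0,0.4,0,0],[0,0.4,0,0]]' 0 | grep -E "t:"
python3 go.py -8.2 -7 25 90
```

```text
t: 8.25
tool_rot: [0.727, 0.687, -0.0, -0.002]
t: 8.88
tool_rot: [0.726, 0.687, 0.0, 0.001]
t 8.875 jig xy [-15.4195646   -6.84873975] tip z 27.10511238026378 yaw 90.13187644937469 F [-0.70219729 -0.47150719  0.92706708] w 0.0005226920150271312 0.0
units [-0.003  0.12   0.035  0.016]
```

```bash

python3 -m jog '[[0,0.04,0.03,0],[0,0.08,0.03,0],[0,0.1,0.03,0],[0,0.12,0.03,0],[0,0.12,0.03,0]]' 0 | grep -E "t:"
python3 go.py -8.2 -7 25 90
python3 -m jog '[[0,-0.2,0,0],[0,-0.4,0,0],[0,-0.5,-0.8,0],[0,-0.5,-1.8,0],[0,-0.5,-2.8,0]]' 0 | grep -E "t:"
python3 -m jog '[[-0.8,-0.6,-0.6,1.3],[-1.6,-1.2,-1.2,2.6],[-2.4,-1.8,-1.2,3.9],[-3,-2.4,-1.2,5.2],[-3,-2.4,-1.2,6.5]]' 0.7 | grep -E "t:"
python3 ends.py >/dev/null; python3 go.py -100 60 210 0
python3 - <<'E'
from h import *
g=cv2.imread('pics/last.png',0)
for u in(237,249,250,251,290,308):print(u,g[224:246,u])
E
```

```text
t: 9.5
tool_rot: [0.726, 0.687, 0.0, 0.0]
t 9.5 jig xy [-8.89942121 -6.80893265] tip z 24.504124112258772 yaw 90.09860593850185 F [ 0.00183724  0.27237898 -0.02661939] w 0.0004961799475182457 0.0
units [-0.003  0.012 -0.008  0.012]
t: 10.12
tool_rot: [0.727, 0.687, -0.0, -0.0]
t: 10.75
tool_rot: [0.956, 0.293, -0.001, 0.0]
t 10.8 jig xy [-185.32706995 -188.62476712] tip z 264.272946415272 yaw 37.07294001186937 F [0.09001283 0.51173926 0.05907984] w 0.052468670123326275 0.0
units [ 3.633 -2.449  0.905  4.634]
237 [136 137 142 151 137 115 138 199 222 207 207 206 214 227 227 205  75  72
 116 128 127 123]
249 [121 118 114 112 101  57  49  78 103 104 104 103 104 103 120 139  78  63
 103 121 121 121]
250 [120 118 121 119 107  58  47  77 104 105 103 104 103 104 104  95  62  59
 102 121 120 121]
251 [118 119 120 121 107  55  45  72  90  90  89  91  91  91  89  82  57  58
 103 120 121 122]
290 [114 116 117 116 115 104  53  37  41  42  42  45  49  48  44  43  40  44
  59  99 117 117]
308 [116 115 114 116 115 115 101  44  43  46  42  45  51  52  47  46  44  45
  53  88 116 115]
```

```bash

python3 -m jog '[[0.8,-0.5,0,1.3],[1.6,-1,0,2.6],[2.4,-1.6,0,3.9],[3.1,-2.1,0,4.6],[3.6,-2.45,0,4.6]]' 0.7 | grep -E "t:"
python3 -m jog '[[0,0,0,0],[0,0,0,0]]' 0.7 | grep -E "t:"
python3 go.py -99 60 213 0
python3 - <<'E'
from h import *;from workcell import robot
im=robot.get_image("scene");w=robot.get_image("wrist");print(w["pose"],w["mtx"])
import pickle;pickle.dump((im,w),open('sw.pkl','wb'))
A=cv2.resize(im["pixels"][195:285,215:315],None,fx=4,fy=4,interpolation=2)
o=np.zeros((420,800,3),np.uint8);o[:360,:400]=A;o[:300,400:]=cv2.resize(w["pixels"],(400,300));cv2.imwrite('pics/m4.png',o[:,:,::-1])
E
```

```text
t: 11.42
tool_rot: [1.0, -0.015, 0.0, -0.0]
t: 11.68
tool_rot: [1.0, -0.016, -0.0, 0.0]
t 11.675 jig xy [-103.63971899   61.79352494] tip z 264.4612366028819 yaw 1.4202013756108984 F [ 0.28429381 -0.54717326 -0.07741147] w 0.06115413888309016 0.0
units [0.077 0.031 0.858 0.178]
[[-3.40987044e-02  9.54931915e-01  2.94859825e-01  5.20582723e-01]
 [-9.99418419e-01 -3.24868103e-02 -1.03648614e-02 -2.31750208e-01]
 [-3.18681755e-04 -2.95041769e-01  9.55484303e-01  4.10966210e-01]
 [ 0.00000000e+00  0.00000000e+00  0.00000000e+00  1.00000000e+00]] [[371.15165026   0.         275.5118584 ]
 [  0.         371.15165026 207.22347721]
 [  0.           0.           1.        ]]
```

View pics/m4.png

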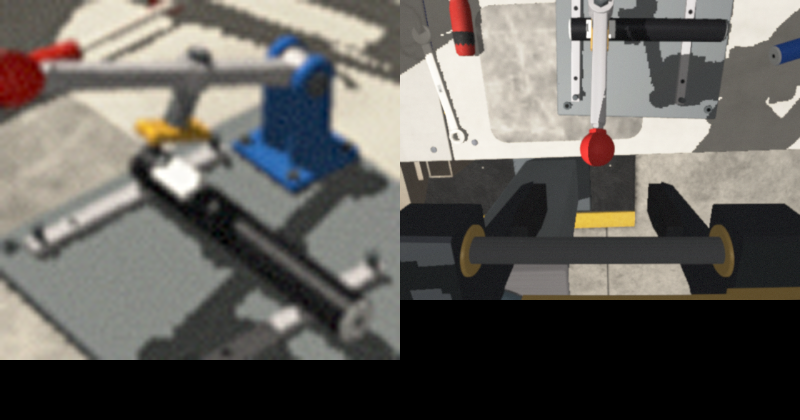

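```bash
python3 - <<'E'
import pickle;from h import *
s,w=pickle.load(open('sw.pkl','rb'));g=cv2.cvtColor(w["pixels"],cv2.COLOR_RGB2GRAY)
for u in(258,261,301,303,305,330):print(u,g[18:66,u])
cv2.imwrite('pics/wc.png',cv2.resize(w["pixels"][5:80,230:350],None,fx=6,fy=6,interpolation=2)[:,:,::-1])
E
```

```text
258 [161 154 149 151 146 141 112  57  26  34  33  34  38  33  36  39  38  40
  54  56  56  56  59  57  55  52  49  43  37  34  34  35  34  34  33  30
  30  33  73 133 163 167 172 171 173 172 171 170]
261 [168 170 168 166 167 159 122  66  58 138 222 243 248 247 235 181 144 141
 149 155 156 161 158 157 151 150 173 190 195 200 201 213 230 228 195 120
  59  32  74 137 167 174 171 173 171 172 174 171]
301 [167 168 167 169 167 165 146  81  28  36  61  79  87  85  90  94  95  97
  93  89  88  94  98  96  95  86  75  70  71  71  76  71  66  64  54  38
  23  19  55 111 152 169 170 171 170 172 170 171]
303 [164 167 166 166 165 163 145  81  27  21  20  19  20  22  23  24  27  32
  32  38  33  34  29  29  29  22  18  18  21  22  25  26  26  13  24  15
  15  26  53 112 151 168 171 172 171 170 169 171]
305 [ 95  96  98 100 118 151 141  80  28  13  21  19   5  13  20  23  21  26
  31  31  27  33  23  22  27  22  20  20  18  19  16  21  13  25  21  15
  24  22  54 109 150 168 174 173 171 170 170 169]
330 [ 67  69  71  71  70  68  64  40  27  22  26  20  15  21  13  21  27  27
  30  30  34  31  24  26  22  22  19  18  12  19  21  13  18  18  20  18
  19  24  22  40  56  68  69  68  91 139 164 167]
```

View pics/wc.png

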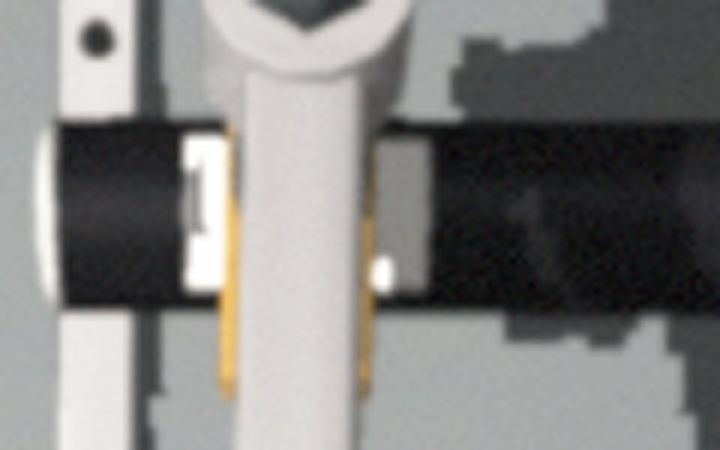

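```bash
python3 - <<'E'
import pickle;from h import *
s,w=pickle.load(open('sw.pkl','rb'));x0,y0,th=np.load('jig.npy')
c,d=ray(w,[[261,24.5],[261,56.3],[261,27.0],[261,53.0]])
R=np.array([np.cos(th),np.sin(th)]);cx=(c[:2]-[x0,y0])@R;C=np.array([cx,c[2]])
D=np.c_[d[:,:2]@R,d[:,2]];D/=np.linalg.norm(D,axis=1)[:,None]
a=np.arctan2(D[:,0],-D[:,1])
h=C[1]-.038; ax=C[0]+h*np.tan((a[0]+a[1])/2); r=np.hypot(h,ax-C[0])*np.sin((a[0]-a[1])/2)
print("axis x",ax*1e3,"r",r*1e3)
A=np.array([ax,.038])
for k in(2,3):
    m=C-A;b=m@D[k];t=-b-np.sqrt(max(0,b*b-m@m+r*r));P=m+t*D[k];print("edge angle from up (fwd +)",np.degrees(np.arctan2(P[0],P[1])))
E
```

```text
axis x 19.344038519807068 r 13.580344498640223
edge angle from up (fwd +) 49.0716485376258
edge angle from up (fwd +) -57.35913210212987
```

The flat is 4° from upright and the axis is at x = 19.3 mm, so step 1 is met. The wrist crop shows the flat under the foot. Next I'll grip the knob.

```bash

python3 -m jog '[[0.08,0.02,0.4,0.18],[0.08,0.02,0.8,0.18],[0.08,0.02,1.2,0.18],[0.08,0.02,1.6,0.18],[0.08,0.02,1.7,0.18]]' 0.7 | grep -E "t:|force"
python3 -m jog '[[0,0,0,0],[0,0,0,0]]' 0.7 | grep -E "t:"
python3 go.py -99 61 162 0
python3 -m jog '[[0,0,0,0],[0,0,0,0],[0,0,0,0],[0,0,0,0],[0,0,0,0]]' 0
python3 go.py -120 61 66 0
```

```text
t: 12.4
tool_rot: [1.0, -0.03, -0.001, -0.001]
force: [0.0, 0.3, 0.8]
grip_force: 0.0
t: 12.65
tool_rot: [1.0, -0.03, 0.001, 0.001]
t 12.65 jig xy [-98.21923254  60.24151234] tip z 163.61085430527504 yaw -0.1560527975820227 F [-0.50279627  0.22832761 -0.61317988] w 0.06171494785917668 0.0
units [-0.013 -0.013  0.027 -0.02 ]
t: 13.28
position: [0.449, -0.2298, 0.3285]
tool_rot: [1.0, -0.03, -0.0, -0.0]
force: [-0.6, 1.7, 0.1]
gripper_width: 0.0295
grip_force: 29.9
t 13.275 jig xy [-98.51421532  60.96558443] tip z 162.49168549085232 yaw -0.13569172685612121 F [-0.64587944  1.71833305  0.05159169] w 0.029518775142447218 29.90977942943573
units [-3.580e-01  1.000e-03  1.608e+00 -1.700e-02]
```

```bash

python3 -m jog '[[-0.08,0,0.18,0],[-0.14,0,0.365,0],[-0.2,0,0.55,0],[-0.245,0,0.74,0],[-0.245,0,0.74,0]]' 0 | grep -E "t:|force|width"
python3 -m jog '[[-0.03,0,0.15,0],[-0.06,0,0.31,0],[-0.07,0,0.4,0],[-0.08,0,0.5,0],[-0.08,0,0.5,0]]' 0 | grep -E "t:|force|width"
python3 go.py -120 61 66 0
```

```text
t: 13.9
tool_rot: [1.0, -0.03, 0.0, -0.0]
force: [3.0, 3.3, 1.3]
gripper_width: 0.0293
grip_force: 29.9
t: 14.52
tool_rot: [1.0, -0.03, 0.0, -0.0]
force: [3.8, 3.9, 1.2]
gripper_width: 0.03
grip_force: 29.8
t 14.525 jig xy [-117.98160682   60.95626561] tip z 87.35501395288728 yaw -0.1548799557641236 F [3.83523746 3.89592384 1.24407876] w 0.029967053420554727 29.838010221719742
units [-0.034 -0.     0.356 -0.019]
```

```bash

python3 -m jog '[[-0.01,0,0.06,0],[-0.01,0,0.12,0],[-0.02,0,0.18,0],[-0.02,0,0.24,0],[-0.02,0,0.28,0]]' 0 | grep -E "t:|force|width"
python3 go.py -120 61 66 0
python3 - <<'E'
from h import *;from workcell import robot
im=robot.get_image("scene");w=robot.get_image("wrist")
A=cv2.resize(im["pixels"][195:285,205:315],None,fx=4,fy=4,interpolation=2)
o=np.zeros((420,800,3),np.uint8);o[:360,:440]=A;B=cv2.resize(w["pixels"][0:200,180:360],None,fx=2,fy=2,interpolation=2);o[:400,440:]=B[:,:360];cv2.imwrite('pics/m5.png',o[:,:,::-1])
E
```

```text
t: 15.15
tool_rot: [1.0, -0.03, 0.001, -0.0]
force: [2.5, 5.7, 6.1]
gripper_width: 0.03
grip_force: 29.6
t 15.15 jig xy [-118.93351734   60.97402712] tip z 71.21971700958413 yaw -0.1448143540477244 F [2.53044818 5.7493437  6.06427881] w 0.029992098487879815 29.576288759708405
units [-0.018 -0.     0.087 -0.018]
```

View pics/m5.png

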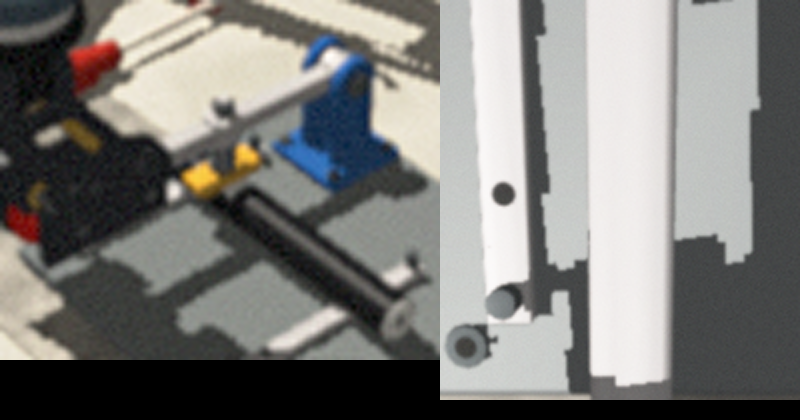

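The foot (crop (220,170)) sits on the shaft with the nut lifted off the arm. Geometry gives about 4.2 mm and the force (6.1 N) about 5.7 mm. I'll go 3 mm lower at the knob and hold.

```bash

python3 -m jog '[[0,0,0.02,0],[0,0,0.05,0],[0,0,0.05,0],[0,0,0.05,0],[0,0,0.05,0]]' 0 | grep -E "t:|force|width"
for i in 1 2 3 4 5 6 7 8; do python3 -m jog '[[0,0,0,0],[0,0,0,0],[0,0,0,0],[0,0,0,0],[0,0,0,0]]' 0 | grep -E "^t:|^force"; done
python3 go.py -120 61 66 0
python3 - <<'E'
import time
from h import *;from workcell import robot
x0,y0,th=np.load('jig.npy')
im=robot.get_image("top");cv2.imwrite('pics/end.png',im["pixels"][:,:,::-1]);g=cv2.cvtColor(im["pixels"],cv2.COLOR_RGB2GRAY)
for u in(290,308):print(u,g[224:248,u])
im=robot.get_image("scene");A=cv2.resize(im["pixels"][205:255,235:305],None,fx=9,fy=9,interpolation=2);cv2.imwrite('pics/m6.png',A[:,:,::-1])
E
```

```text
t: 15.88
tool_rot: [1.0, -0.03, 0.0, -0.0]
force: [2.1, 5.7, 7.0]
gripper_width: 0.0301
grip_force: 29.5
t: 16.5
force: [2.1, 5.7, 6.0]
t: 17.12
force: [1.6, 5.7, 6.7]
t: 17.75
force: [3.3, 6.1, 7.2]
t: 18.38
force: [2.4, 5.5, 7.8]
t: 19.0
force: [2.4, 5.7, 7.1]
t: 19.62
force: [2.5, 5.1, 6.6]
t: 20.25
force: [3.3, 5.8, 6.0]
t: 20.88
force: [2.6, 6.7, 7.2]
t 20.875 jig xy [-118.99604346   60.97235324] tip z 68.45686507676346 yaw -0.1446064789965503 F [2.59581049 6.66462624 7.2395404 ] w 0.029412994026120312 29.509426206350327
units [-0.017 -0.     0.041 -0.018]
290 [119 120 119 119 117 105  45  40  39  41  44  46  47  46  42  39  38  43
  79 120 120 118 120 120]
308 [118 118 118 117 117 106  56  42  40  42  45  47  50  48  45  43  41  41
  74 118 117 118 119 120]
```

View pics/m6.png

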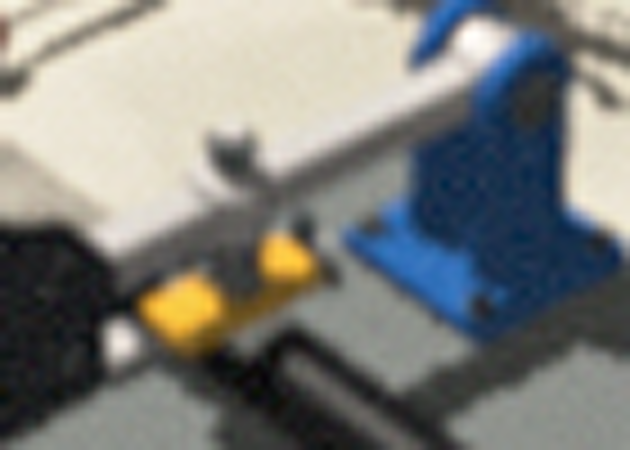

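The nut at (230,155) stands off the arm. The foot lies on the shaft, which rests still on both rails, and it has been held over 5 s at about 6.8 N, near the expected half-travel force. Handing in.

```bash
python3 -c "
from workcell import robot
print(robot.sign_off())"
```

```text
the job is handed in; nothing more can be done
None
```

I handed the job in at about 21 s with the gripper still holding the knob; the sign-off gave no verdict. I rolled the black shaft about 27 mm forward, measured its flat 4° from upright before pressing, then held the foot on it for over 5 s with the spring in an estimated 5–7 mm.

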